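# Hang the engine dipstick on the drip hanger

### The job

Pull the orange-handled oil dipstick out of the engine's filler tube and hang it by its eye on the steel peg of the red drip stand. Slide the eye along the peg past the yellow gravity flap, so that the flap is lifted and drops shut behind the eye, and leave the dipstick hanging still. Do not shift the oil bottle, the parts bowl, the spanner or the screwdriver.

Things in the scene. Friction and masses are not known exactly. Their poses are not given: they have to be found in the camera images.
- dipstick_eye (a point): Centre of the dipstick's eye, an orange ring of 9 mm round bar, 43 mm clear inside, 62 mm outside. The loose rigid dipstick (about 130 g, 189 mm tall) stands upright in the filler tube. Axes: x = axis of the eye's hole, y = across the eye in its plane, z = up along the dipstick.
- dipstick_tab (a point): Middle of the dipstick's grip tab, 52 mm above the eye centre: a flat orange block 12 mm thick (along x, the eye's axis), 26 mm wide (along y), from 29 to 71 mm above the eye centre. Axes as the eye's.
- dipstick_tip (a point): Lower end of the dipstick, 118 mm below the eye centre. Below the eye come a black stopper disc 34 mm across (30 to 40 mm below the centre; it sits on the tube's rim), a plug 16 mm across (40 to 52 mm below) and a steel blade 9 x 5 mm. Axes as the eye's.
- tube_mouth (a point): Centre of the mouth of the engine's black upright filler tube, 115 mm above the bench, bore 20 mm, outside 28 mm, on the robot's side of the fixed engine (crankcase 125 mm high). z up. The dipstick sits loose in it, with 2 mm of play, and is free once raised 80 mm.
- hanger: Fixed red drip stand. Origin: foot of its post. x points level along the peg to its free end, z up. Post 30 x 30 mm, 197 mm high, nothing higher. Peg: level round steel bar, 14 mm diameter, axis 190 mm above the bench, from x = 15 to 150 mm. Underneath a tray 210 x 110 mm, 16 mm high, x = -35 to 175 mm.
- peg_tip (a point): Centre of the free end of the peg, 190 mm above the bench. Axes as the hanger's: x points outward along the peg.
- peg_root (a point): Where the peg's axis meets the post, 135 mm inward of peg_tip.
- keeper (a joint): Yellow flap, 22 mm wide, 30 g, hinged 35 mm inward of peg_tip, 10 mm below the peg's axis, reaching 46 mm below it. 0: hangs down, cannot swing outward; grows to 1.45 rad swinging in and up. An eye slid inward, centre 0 to 8 mm below the peg's axis, lifts it; it drops when the eye is 42 mm inward of the hinge. A hanging eye's centre is 15 mm below the axis.
- oil_bottle: Grey oil bottle with a red cap, 72 mm across, 190 mm tall; bystander. Origin: centre of its underside.
- parts_bowl: Steel parts bowl 110 mm across, 40 mm high; bystander. Origin: centre of its underside.
- spanner: Steel spanner 160 mm long, lying flat; bystander.
- screwdriver: Screwdriver 200 mm long, lying flat; bystander.
Mind the look-alikes: they are no part of the job. Of the things that look like the part that bears dipstick_eye, the smallest one is meant.

How it is judged:
By the outcome, as a careful person would: the job done as asked, in the order asked, and still so for the second after the job is handed in, with the robot touching nothing.
It also fails if it takes over 45 s, if anything falls off the work surface, if the arm or the gripper's body presses on something with over 40 N, if the wrist force passes 120 N, or if a joint passes its speed limit or range.

### The arm

A 6-joint arm with a two-finger parallel gripper is mounted at the origin on the work surface. World frame = base frame: x ahead of the robot, y to its left, z up, the work surface at z = 0. Lengths are in mm, angles in rad, forces in N, time in s.
With the tool pointing down it reaches from about 375 to 975 mm from the base axis. Payload 3.8 kg.
Tool frame: the origin (TCP) lies midway between the tips of the shut fingers; the grasp point (between the pads) lies robot.hold_point_z behind it (robot.hold_point_z is the distance from the TCP to the grasp point, in mm); z points along the fingers, y is the direction in which the jaws open and shut (so a half turn about z gives the same grasp; the last joint's range is limited). The gripper opens to 88 mm and grips with 3 to 60 N. Pads are 18 mm wide; open, the fingers measure 123 mm over their backs; the gripper's body (75 mm by 187 mm) begins 45 mm behind the grasp point.
Start: joints at [1.157, 0.264, 1.604, -0, 1.274, -0.037], TCP at [248.361, 627.642, 212.406] pointing down, gripper open.
Joint ranges: [-2.63, 2.63], [-0.94, 2.18], [0.31, 2.57], [-1.31, 4.45], [0, 2.66], [-2.55, 2.55]. Speed limits (rad/s): [2.57, 2.57, 3.14, 3.14, 3.14, 3.14].

### API

Orientations are given as a rotation vector (axis times angle).
In Python, from rig import robot gives the robot as it stands. The module is installed in compiled form; this text tells all that it offers.
- The arm moves only by the tool apply_moves, never from a script. Its argument "plan" is a list of rows, each an object with "fingers": the finger opening in m, from 0 to 0.0881; "dp": the shift along the tool's x, y, z in m, a list of three; "spin": the turn about the tool's z in degrees. A call has 1 to 20 rows; each row shifts and turns the pose as measured when the row begins, along the tool's axes as they then stand; what a row does not reach is not made up. A row lasts 1/8 s, in which the tool goes at most 62.5 mm and 10.7 degrees, less where a joint would pass 70% of its speed; a pose out of reach is approached as far as the arm can. A call is refused whole if a number of a shift passes 0.0625 or a number of a turn 10.7, either way. A call with a gripper value outside its range is refused whole. The fingers move at their own pace and stop on an object; the grip force is fixed at half the most. Time passes only in rows, so rows that do not move let the fingers close. It gives the time, the measured TCP pose, the force and the opening at its end, in the units of the state.
- robot.state(): the state, without advancing time (a new reading comes with each control period).
- robot.camera(name): name is "scene" or "top" or "wrist"; returns a dict with "image" (400x640x3 uint8, red, green, blue), "fovy" (degrees; the focal length in pixels is half the picture's height over the tangent of half this angle, whatever the lens; pixels are square), "cx", "cy" (the principal point, pixels), "T" (4x4, takes a point from camera to world coordinates). Camera axes: x right, y down, z forward; pixel columns grow to the right and rows downward; lengths in mm; the calibration is good to about 2 mm. The wrist camera is an equidistant fisheye: a pixel r from the principal point sees the ray r / f radians off the axis. A picture is of the moment at which its call begins. There is no depth.
- robot.hand_in(): hands the job in, once; it reports no verdict.
The state is a dict: "time": time; "q": joint angles; "joint_vel": joint speeds; "joint_torque": joint torques, N m; "position": TCP position; "eef_rot": TCP orientation; "force": force on the tool from outside, world axes, zero at the start; "wrist_torque": the same for the moment, N m; "gripper_width": finger opening in mm.
Only numpy, scipy, OpenCV 4.12 (cv2) and the standard library are available. Lean on these libraries where they do the work, as an engineer would, in place of code of your own. Each camera call takes 0.05 s, during which the arm holds its last target.

## Working session

There is one attempt and no reset: what is moved stays moved. The work goes in short steps, Python scripts to look and compute and a tool call to move; the robot and the scene stay as the last step left them, time stands still between calls to the robot, and variables do not carry over. Pictures are saved under pics/ and viewed, and the job is handed in when it is done.

Besides the shell and the picture viewer there is one more tool, called after "Call:" as a command line: name --argument value ..., lists and objects as JSON in quotes. apply_moves: Moves the arm, as the interface text tells. Its arguments: {"type":"object","properties":{"plan":{"type":"array"}},"required":["plan"]}

```bash
mkdir -p pics; ls
python3 - <<'E'
from rig import robot
import cv2
print(robot.hold_point_z, robot.state())
for n in ["scene","top","wrist"]:
    c=robot.camera(n); print(n,c["fovy"],c["cx"],c["cy"],c["T"].round(3).tolist())
    cv2.imwrite(f"pics/{n}0.png",c["image"][:,:,::-1])
E
```

```text
pics
18.700000000000003 {'time': 0.0, 'q': array([ 1.15710953e+00,  2.64742542e-01,  1.60533103e+00, -1.04588812e-06,
        1.27372067e+00, -3.69457467e-02]), 'joint_vel': array([ 0.00083558, -0.00114731,  0.00065205,  0.00142803,  0.00089733,
       -0.00211475]), 'joint_torque': array([ 1.00233505e-03, -5.02122223e+01, -3.56877816e+01,  7.29964301e-02,
        2.94777914e-02, -1.72205764e-04]), 'position': array([248.05328781, 626.95523396, 211.11843758]), 'eef_rot': array([-0.58819717, -3.0855361 ,  0.00337065]), 'force': array([-0.14670396,  0.25643931, -0.94832461]), 'wrist_torque': array([ 0.03448015, -0.02716699, -0.01659417]), 'gripper_width': 87.93365239688373}
scene 49.760616002329066 310.2180021506397 198.2565202607777 [[-0.895, 0.264, -0.361, 964.878], [0.447, 0.524, -0.725, 716.983], [-0.002, -0.81, -0.587, 800.513], [0.0, 0.0, 0.0, 1.0]]
top 49.62174825861253 316.15112522363887 193.45935364339266 [[0.017, -0.994, 0.108, 436.973], [-1.0, -0.018, -0.009, -61.462], [0.011, -0.108, -0.994, 1323.926], [0.0, 0.0, 0.0, 1.0]]
wrist 65.70646984690485 315.75729144547495 204.3906441378059 [[0.369, 0.885, 0.285, 173.446], [0.93, -0.35, -0.115, 656.394], [-0.002, 0.308, -0.951, 384.903], [0.0, 0.0, 0.0, 1.0]]
```

View pics/scene0.png

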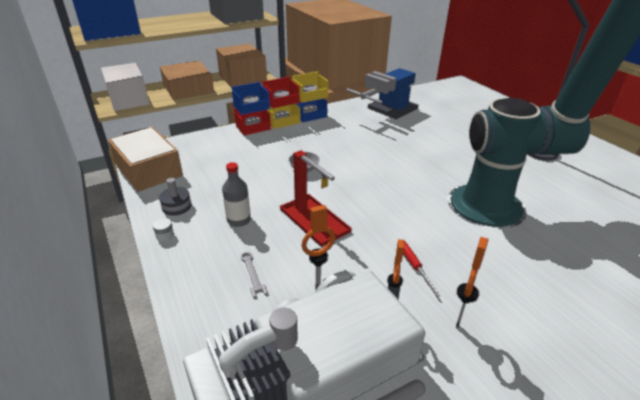

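View pics/top0.png

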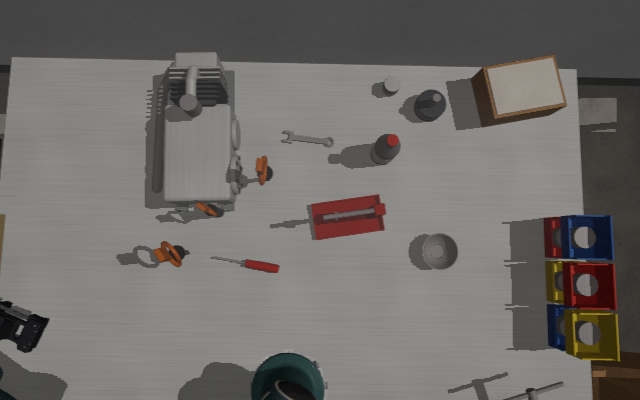

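View pics/wrist0.png

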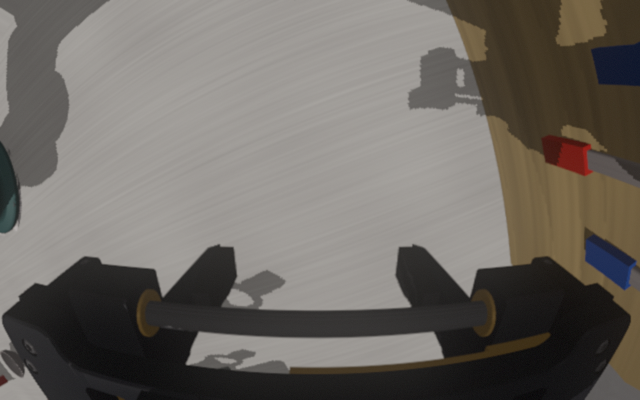

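Candidates so far: A scene (318,230)/top (263,170); B scene (397,262)/top (208,209); C scene (475,265)/top (172,253). I'll check them in one close crop.

Run:
```python
import cv2,numpy as np
s=cv2.imread("pics/scene0.png");t=cv2.imread("pics/top0.png")
a=cv2.resize(s[190:340,270:510],None,fx=3.3,fy=3.3,interpolation=cv2.INTER_CUBIC)
cv2.imwrite("pics/crop_s.png",a)
b=cv2.resize(t[140:280,140:400],None,fx=3,fy=3,interpolation=cv2.INTER_CUBIC)
cv2.imwrite("pics/crop_t.png",b)
```

```text
(no output)
```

View pics/crop_s.png

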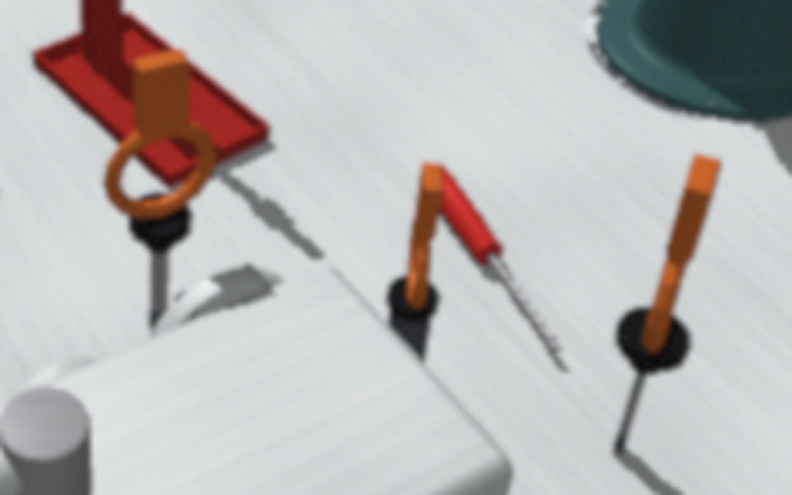

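View pics/crop_t.png

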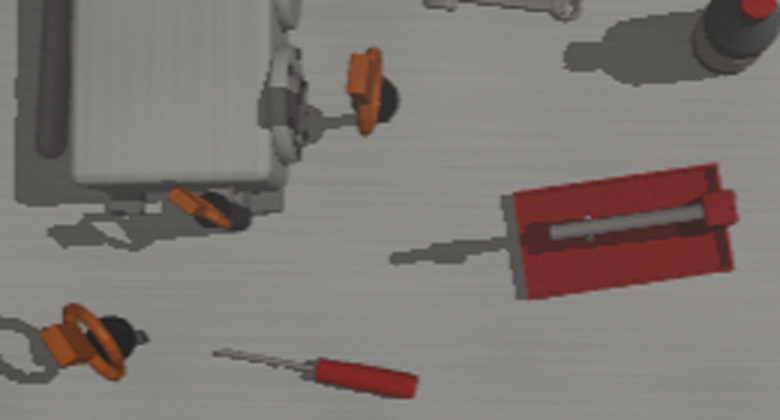

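A, B and C are the three orange dipsticks. B (scene (397,262), top (208,209)) is clearly the smallest. It sits in a black tube on the robot's side of the engine, so B is the one. Next I measure it and the peg.

```bash
cat > h.py <<'E'
import numpy as np,cv2
from rig import robot
def ray(c,u,v,fish=False):
    f=200/np.tan(np.radians(c["fovy"])/2); x,y=(u-c["cx"]),(v-c["cy"])
    if fish:
        r=np.hypot(x,y); th=r/f; d=np.array([np.sin(th)*x/r,np.sin(th)*y/r,np.cos(th)])
    else: d=np.array([x/f,y/f,1.]); d/=np.linalg.norm(d)
    return c["T"][:3,3],c["T"][:3,:3]@d
def onz(c,u,v,z,fish=False):
    o,d=ray(c,u,v,fish); return o+d*(z-o[2])/d[2]
def tri(r1,r2):
    (a,d),(b,e)=r1,r2
    s=np.linalg.lstsq(np.stack([d,-e],1),b-a,rcond=None)[0]
    p,q=a+s[0]*d,b+s[1]*e
    return (p+q)/2,np.linalg.norm(p-q)
def proj(c,p,fish=False):
    q=c["T"][:3,:3].T@(np.asarray(p,float)-c["T"][:3,3]); f=200/np.tan(np.radians(c["fovy"])/2)
    if fish:
        r=np.hypot(q[0],q[1]); th=np.arctan2(r,q[2]); return c["cx"]+f*th*q[0]/r,c["cy"]+f*th*q[1]/r
    return c["cx"]+f*q[0]/q[2],c["cy"]+f*q[1]/q[2]
E
python3 - <<'E'
import cv2
from h import *
s,t=robot.camera("scene"),robot.camera("top")
for c,n,(u0,v0,u1,v1) in((s,'sB',(375,225,435,310)),(t,'tB',(185,190,240,230)),(s,'sP',(280,140,350,245)),(t,'tP',(300,185,395,245))):
    k=9 if 'B' in n else 7
    im=cv2.resize(c["image"][v0:v1,u0:u1,::-1],None,fx=k,fy=k,interpolation=cv2.INTER_CUBIC)
    for i in range(u0//10*10+10,u1,10): cv2.putText(im,str(i),((i-u0)*k,10),0,.4,(255,0,0)); cv2.line(im,((i-u0)*k,12),((i-u0)*k,20),(255,0,0))
    for i in range(v0//10*10+10,v1,10): cv2.putText(im,str(i),(0,(i-v0)*k),0,.4,(255,0,0)); cv2.line(im,(28,(i-v0)*k),(36,(i-v0)*k),(255,0,0))
    if im.shape[0]>600: im=cv2.resize(im,None,fx=590/im.shape[0],fy=590/im.shape[0])
    cv2.imwrite(f"pics/{n}.png",im)
E
```

```text
(no output)
```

View pics/sB.png

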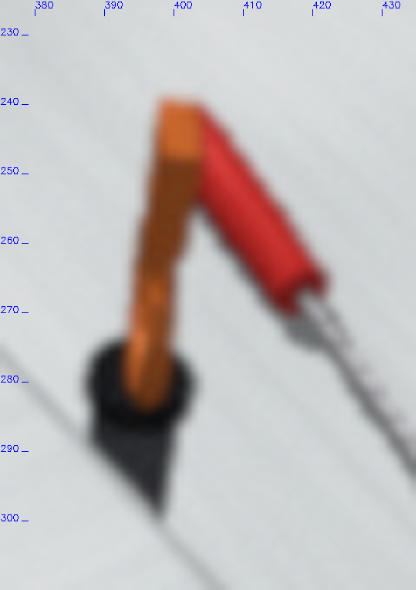

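View pics/tB.png

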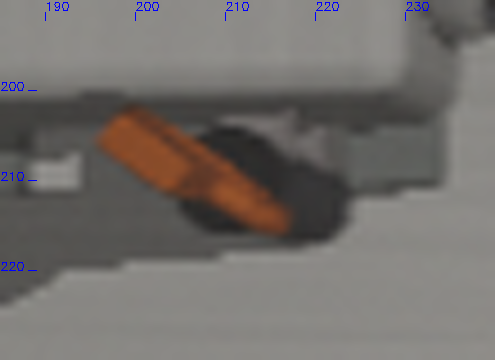

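View pics/sP.png

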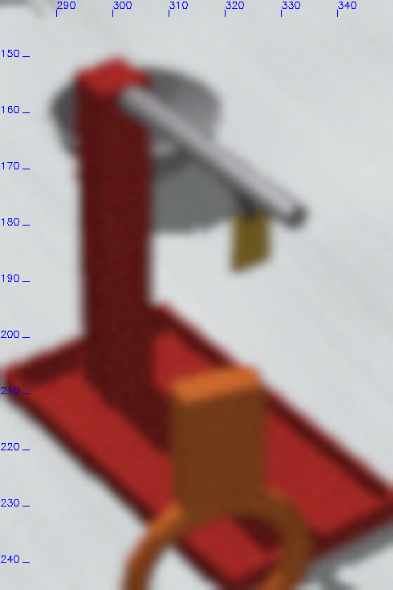

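View pics/tP.png

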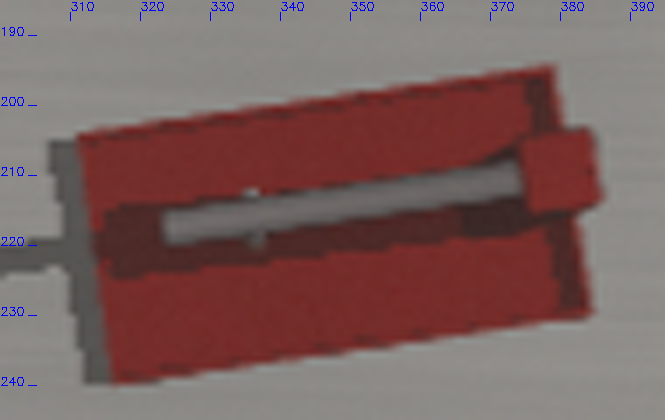

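Run:
```python
from h import *
s,t=robot.camera("scene"),robot.camera("top")
# top-face mask
for c,n in((s,'scene'),(t,'top')):
    hsv=cv2.cvtColor(c["image"],cv2.COLOR_RGB2HSV)
    m=cv2.inRange(hsv,(8,140,60),(20,255,255))
    nn,l,st,ce=cv2.connectedComponentsWithStats(m)
    for i in range(1,nn):
        if st[i,4]>30: print(n,st[i].tolist(),ce[i].round(1))
print('tabtop top', onz(t,202.2,206.7,226))
print('tabtop scene', onz(s,400.3,243.5,226))
print('tri',tri(ray(t,202.2,206.7),ray(s,400.3,243.5)))
print('disc top',onz(t,211.1,210,125),'scene',onz(s,395,280.5,123), tri(ray(t,211.1,210),ray(s,395,280.5)))
# face corners
P=[onz(t,185+a/9,190+b/9,226)[:2] for a,b in((97,142),(133,105),(215,160),(178,197))]
print(np.round(P,1))
tt=onz(t,323.3,217.5,190);tr=onz(t,374.5,211.0,190)
print('peg top',tt,tr,np.linalg.norm(tt-tr))
st_=onz(s,331,178.3,190);sr=onz(s,302,156.5,190)
print('peg scene',st_,sr,np.linalg.norm(st_-sr), np.degrees(np.arctan2(*(tt-tr)[[1,0]])),np.degrees(np.arctan2(*(st_-sr)[[1,0]])))
po=onz(t,380.6,209.4,197);print('post top',po, 'scene',onz(s,299.5,153.5,197))
from scipy.spatial.transform import Rotation as R
print(R.from_rotvec(robot.state()["eef_rot"]).as_matrix().round(3), robot.state()['time'])
# A, C heights
print('A',onz(t,260,160,250),'C',onz(t,162,254,250))
```

```text
scene [290, 75, 11, 26, 44] [296.2  86.6]
scene [271, 103, 25, 6, 36] [282.9 105.8]
scene [303, 205, 33, 52, 710] [318.7 228.9]
scene [464, 238, 23, 59, 369] [475.3 266.2]
scene [392, 240, 12, 44, 232] [397.8 261.3]
top [256, 156, 11, 28, 200] [261.8 167.9]
top [196, 202, 21, 14, 110] [205.7 208.4]
top [154, 241, 27, 26, 355] [167.3 253.9]
top [602, 366, 38, 12, 189] [621.5 372.2]
top [593, 380, 6, 20, 48] [595.7 389.7]
tabtop top [516.90061516 216.98655731 226.        ]
tabtop scene [520.89007767 224.4866467  226.        ]
tri (array([516.80611359, 218.94740225, 219.95247062]), np.float64(1.3621781308401135))
disc top [515.5472699  217.61565281 125.        ] scene [521.0153918  226.60753624 123.        ] (array([515.88678877, 220.3023533 , 114.60888901]), np.float64(0.8646070021506052))
[[518.9 233.3]
 [529.6 223.7]
 [514.5 199.9]
 [503.8 209.9]]
peg top [496.92830907 -91.65571009 190.        ] [ 516.42783812 -226.00044103  190.        ] 135.75248934328883
peg scene [503.02141027 -91.05215221 190.        ] [ 521.90651318 -224.19885377  190.        ] 134.4793339041832 98.25855021844937 98.07280242523841
post top [ 520.41580003 -240.94114772  197.        ] scene [ 526.08959903 -231.33439691  197.        ]
[[-0.93   0.368 -0.   ]
 [ 0.368  0.93  -0.   ]
 [ 0.    -0.001 -1.   ]] 0.35
A [635.43744136  71.37402582 250.        ] C [397.25330178 303.79962064 250.        ]
```

Call:
apply_moves --plan '[{"fingers": 0.088,"dp": [0,0,-0.06],"spin": 0},{"fingers": 0.088,"dp": [0,0,-0.06],"spin": 0},{"fingers": 0.088,"dp": [-0.044,-0.031,0],"spin": 0},{"fingers": 0.088,"dp": [-0.044,-0.031,0],"spin": 0},{"fingers": 0.088,"dp": [-0.044,-0.031,0],"spin": 0},{"fingers": 0.088,"dp": [-0.044,-0.031,0],"spin": 0},{"fingers": 0.088,"dp": [-0.044,-0.031,0],"spin": 0},{"fingers": 0.088,"dp": [-0.044,-0.031,0],"spin": 0},{"fingers": 0.088,"dp": [-0.044,-0.031,0],"spin": 0},{"fingers": 0.088,"dp": [0,0,0],"spin": 10},{"fingers": 0.088,"dp": [0,0,0],"spin": 10},{"fingers": 0.088,"dp": [0,0,0],"spin": 10},{"fingers": 0.088,"dp": [0,0,0],"spin": 10},{"fingers": 0.088,"dp": [0,0,0],"spin": 10},{"fingers": 0.088,"dp": [0,0,0],"spin": 10},{"fingers": 0.088,"dp": [0,0,0],"spin": 10},{"fingers": 0.088,"dp": [0,0,0],"spin": 10},{"fingers": 0.088,"dp": [0,0,0],"spin": 10},{"fingers": 0.088,"dp": [0,0,0],"spin": 10}]'

```text
time: 2.72
position: [461.7, 301.3, 337.4]
eef_rot: [2.784, 1.451, 0.007]
force: [-0.3, -1.0, 0.9]
gripper_width: 87.6
```

```bash
cat >> h.py <<'E'
from scipy.spatial.transform import Rotation as R
def rel(target):
    s=robot.state(); M=R.from_rotvec(s["eef_rot"]).as_matrix()
    return M.T@(np.asarray(target)-s["position"])
def pose():
    s=robot.state(); M=R.from_rotvec(s["eef_rot"]).as_matrix()
    print("t",round(s["time"],2),"pos",s["position"].round(1),"yang",np.degrees(np.arctan2(M[1,1],M[0,1])).round(1),"tilt",M[:,2].round(3),"F",s["force"].round(1),"w",round(s["gripper_width"],1),"q",s["q"].round(2))
E
python3 - <<'E'
from h import *
pose()
c=robot.camera("wrist"); cv2.imwrite("pics/w1.png",c["image"][:,:,::-1])
for p in ([518,220,226],[518,220,125],[518,220,155]): print(np.round(proj(c,p,True),1))
E
```

```text
t 2.73 pos [461.7 301.3 337.4] yang -34.9 tilt [ 0.005 -0.    -1.   ] F [-0.3 -1.   0.9] w 87.6 q [ 0.53 -0.03  1.7  -0.    1.46  1.14]
[406.4 224.8]
[385.3 196.9]
[390.5 203.8]
```

View pics/w1.png

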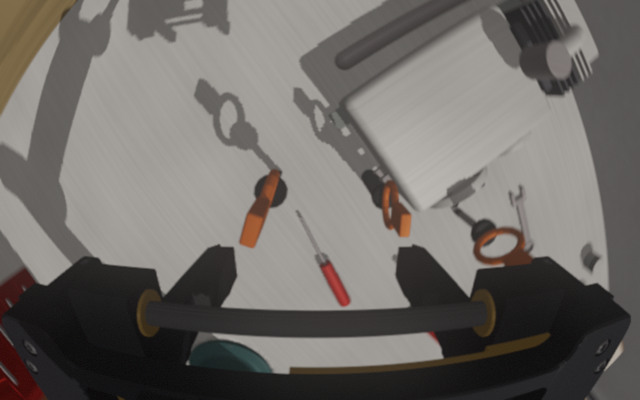

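Run:
```python
from h import *
c=robot.camera("wrist")
im=cv2.resize(c["image"][150:260,340:440,::-1],None,fx=5.4,fy=5.4,interpolation=cv2.INTER_CUBIC)
for i in range(340,440,10): cv2.putText(im,str(i),(int((i-340)*5.4),10),0,.4,(255,0,0))
for i in range(150,260,10): cv2.putText(im,str(i),(0,int((i-150)*5.4)),0,.4,(255,0,0))
cv2.imwrite("pics/w1c.png",im)
s=robot.state();M=R.from_rotvec(s["eef_rot"]).as_matrix()
for d in(0,50,100): print(np.round(proj(c,s["position"]+M[:,2]*d,True),1))
```

```text
[316.1 240.3]
[316.  213.2]
[315.9 195.1]
```

View pics/w1c.png

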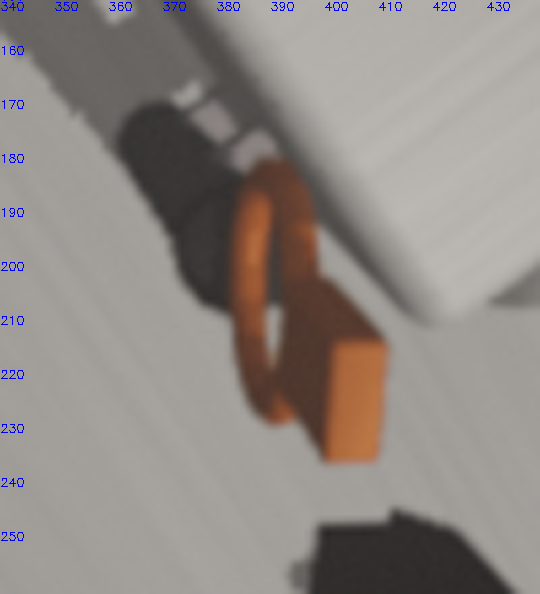

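Run:
```python
from h import *
c=robot.camera("wrist")
P=np.array([onz(c,340+a/5.4,150+b/5.4,226,True)[:2] for a,b in((332,342),(387,342),(378,460),(324,460))])
print(P.round(1),P.mean(0)); 
w=(P[0]+P[1]-P[2]-P[3])/2; t=(P[1]+P[2]-P[0]-P[3])/2
print(np.linalg.norm(w),np.degrees(np.arctan2(w[1],w[0])),np.linalg.norm(t),np.degrees(np.arctan2(t[1],t[0])))
pose(); print(rel([*P.mean(0),300]))
```

```text
[[520.2 234.2]
 [529.2 227.9]
 [516.1 207.7]
 [507.3 214.1]] [518.19983269 220.97487156]
23.967542522990136 57.18200684078652 10.934162131420997 -35.53219031541428
t 2.88 pos [461.7 301.3 337.4] yang -34.4 tilt [ 0.005 -0.    -1.   ] F [-1.4 -0.8  0.3] w 88.1 q [ 0.53 -0.03  1.7  -0.    1.46  1.14]
[-34.42010347  91.86115245  37.67030741]
```

Call:
apply_moves --plan '[{"fingers": 0.088,"dp": [-0.0172,0.046,0.0],"spin": 0},{"fingers": 0.088,"dp": [-0.0172,0.046,0.0],"spin": 0},{"fingers": 0.088,"dp": [0,0,0.03],"spin": 0},{"fingers": 0.088,"dp": [0,0,0],"spin": 0},{"fingers": 0.088,"dp": [0,0,0],"spin": 0}]'

```text
time: 3.5
position: [520.5, 219.8, 308.9]
eef_rot: [2.764, 1.488, 0.012]
force: [-0.1, -0.3, 0.2]
gripper_width: 88.0
```

Run:
```python
from h import *
pose()
c=robot.camera("wrist"); cv2.imwrite("pics/w2.png",c["image"][:,:,::-1])
im=cv2.resize(c["image"][160:290,250:390,::-1],None,fx=4,fy=4,interpolation=cv2.INTER_CUBIC); cv2.imwrite("pics/w2c.png",im)
```

```text
t 3.5 pos [520.5 219.8 308.9] yang -33.4 tilt [ 0.008  0.001 -1.   ] F [-0.1 -0.3  0.2] w 88.0 q [ 0.36  0.    1.72 -0.    1.41  0.94]
```

View pics/w2c.png

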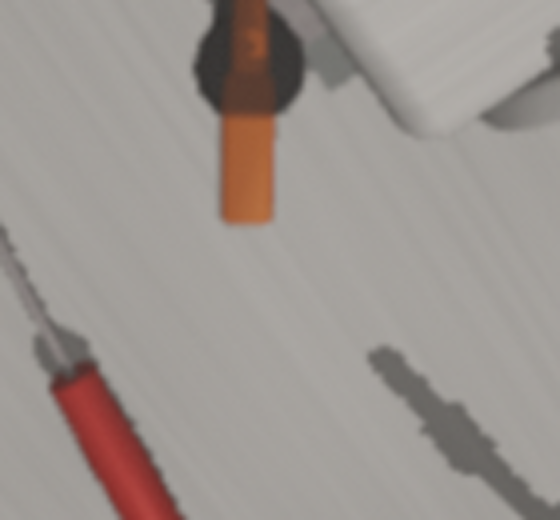

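Run:
```python
from h import *
c=robot.camera("wrist")
P=np.array([onz(c,250+a/4,160+b/4,226,True)[:2] for a,b in((222,114),(275,114),(273,222),(221,222))])
print(P.round(1),P.mean(0)); 
w=(P[0]+P[1]-P[2]-P[3])/2; t=(P[1]+P[2]-P[0]-P[3])/2
print(np.linalg.norm(w),np.degrees(np.arctan2(w[1],w[0])),np.linalg.norm(t),np.degrees(np.arctan2(t[1],t[0])))
print('disc',onz(c,250+250/4,160+64/4,125,True))
pose(); print(rel([*P.mean(0),188.3]))
```

```text
[[519.3 234. ]
 [528.8 227.7]
 [514.9 207.4]
 [505.4 213.8]] [517.10360871 220.71239965]
24.526692785771594 55.591392727139905 11.39092009441992 -33.550502341457154
disc [517.81691908 221.60820829 125.        ]
t 3.6 pos [520.2 220.  308.7] yang -33.4 tilt [ 0.007  0.001 -1.   ] F [ 0.5  0.3 -0.6] w 88.1 q [ 0.36  0.    1.72 -0.    1.41  0.94]
[ -1.72234654  -3.67579755 120.32574662]
```

Call:
apply_moves --plan '[{"fingers": 0.088,"dp": [-0.0017,-0.0037,0.04],"spin": 0},{"fingers": 0.088,"dp": [0,0,0.03],"spin": 0},{"fingers": 0.088,"dp": [0,0,0],"spin": 0},{"fingers": 0.088,"dp": [0,0,0],"spin": 0}]'

```text
time: 4.1
position: [518.9, 223.9, 243.6]
eef_rot: [2.759, 1.495, 0.026]
force: [-0.3, -1.4, 0.6]
gripper_width: 88.1
```

Run:
```python
from h import *
pose()
c=robot.camera("wrist"); cv2.imwrite("pics/w3.png",c["image"][:,:,::-1])
im=cv2.resize(c["image"][160:310,220:410,::-1],None,fx=4,fy=4,interpolation=cv2.INTER_CUBIC); cv2.imwrite("pics/w3c.png",im)
```

```text
t 4.1 pos [518.9 223.9 243.6] yang -33.1 tilt [ 0.017  0.005 -1.   ] F [-0.3 -1.4  0.6] w 88.1 q [ 0.36  0.03  1.82 -0.    1.28  0.94]
```

View pics/w3c.png

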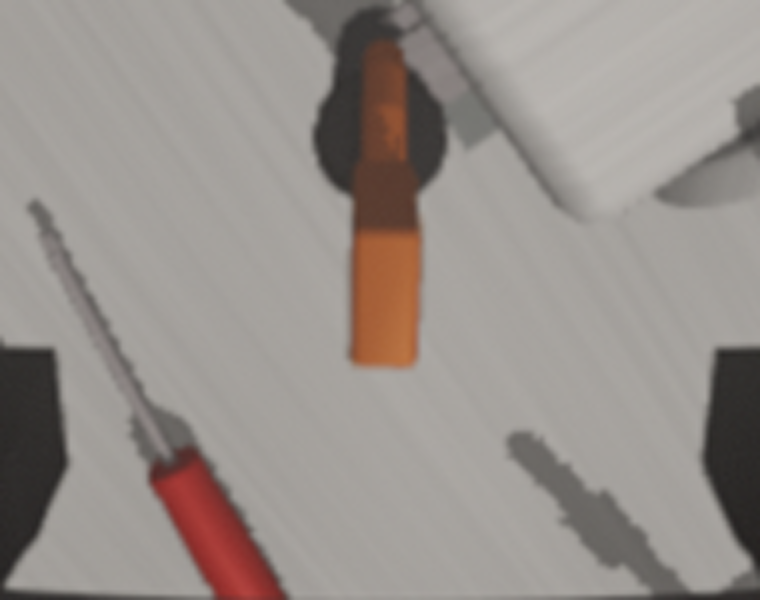

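Run:
```python
from h import *
c=robot.camera("wrist")
p=onz(c,316.3,234.7,226,True); print(p)
pose(); print(rel([*p[:2],188.3]))
q=[onz(c,220+a/4,160+b/4,226,True) for a,b in((385,232),(385,366),(353,300),(418,300))]
print(np.linalg.norm(q[0]-q[1]),np.linalg.norm(q[2]-q[3]))
```

```text
[517.16441696 220.69611231 226.        ]
t 4.2 pos [519.  223.8 243.6] yang -33.1 tilt [ 0.017  0.005 -1.   ] F [ 0.4 -0.2 -0.3] w 87.9 q [ 0.36  0.03  1.82 -0.    1.28  0.94]
[-4.34182845 -0.49365155 55.24369713]
24.48058012278416 10.92678416991957
```

Call:
apply_moves --plan '[{"fingers": 0.088,"dp": [-0.0043,-0.0005,0.03],"spin": 0},{"fingers": 0.088,"dp": [0,0,0.026],"spin": 0},{"fingers": 0.088,"dp": [0,0,0],"spin": 0},{"fingers": 0.088,"dp": [0,0,0],"spin": 0}]'

```text
time: 4.7
position: [521.6, 222.5, 194.0]
eef_rot: [2.757, 1.495, 0.045]
force: [1.1, 0.2, -0.6]
gripper_width: 88.0
```

Run:
```python
from h import *
pose()
c=robot.camera("wrist"); cv2.imwrite("pics/w4.png",c["image"][:,:,::-1])
s=robot.camera("scene"); cv2.imwrite("pics/s4.png",cv2.resize(s["image"][170:330,300:520,::-1],None,fx=3.5,fy=3.5))
```

```text
t 4.7 pos [521.6 222.5 194. ] yang -33.1 tilt [ 0.028  0.009 -1.   ] F [ 1.1  0.2 -0.6] w 88.0 q [ 0.36  0.05  1.88 -0.    1.18  0.94]
```

View pics/w4.png

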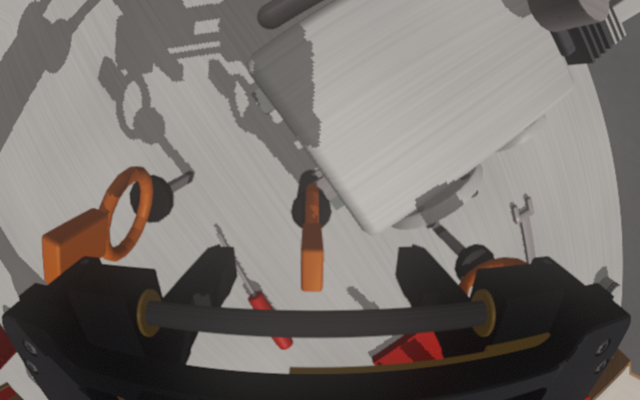

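View pics/s4.png

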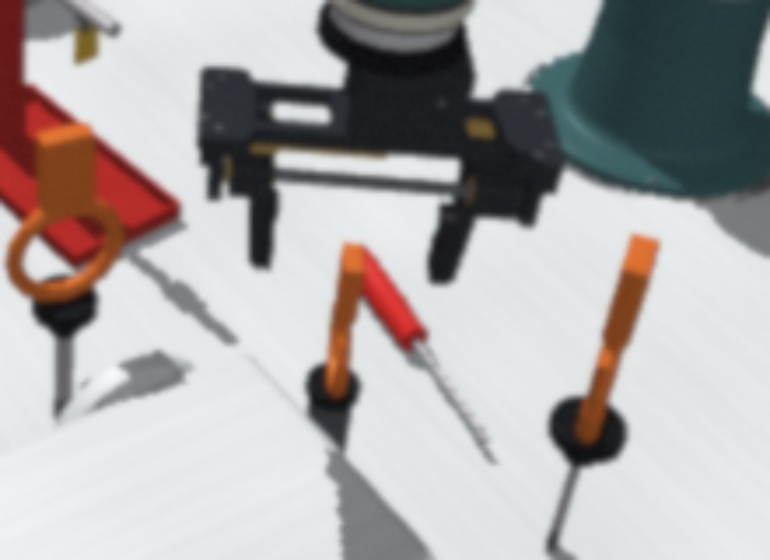

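Run:
```python
from h import *
pose()
s=robot.camera("scene"); w=robot.camera("wrist"); p=robot.state()["position"]
print(proj(s,p),proj(w,p,True)); 
for z in(226,207,184,155,125): print(z,np.round(proj(s,[517.2,220.7,z]),1))
im=w["image"][:,:,::-1]; cv2.imwrite("pics/w5c.png",cv2.resize(im[170:320,230:410],None,fx=4,fy=4,interpolation=cv2.INTER_CUBIC))
```

```text
t 4.8 pos [521.5 222.4 193.9] yang -33.1 tilt [ 0.028  0.009 -1.   ] F [-0.4 -0.5 -0.5] w 88.0 q [ 0.36  0.05  1.88 -0.    1.18  0.94]
(np.float64(397.5918677123286), np.float64(254.9203940170528)) (np.float64(316.04201916874587), np.float64(240.39233254264872))
226 [400.7 241.8]
207 [399.5 248.9]
184 [398.2 257.2]
155 [396.6 267.3]
125 [394.9 277.4]
```

View pics/w5c.png

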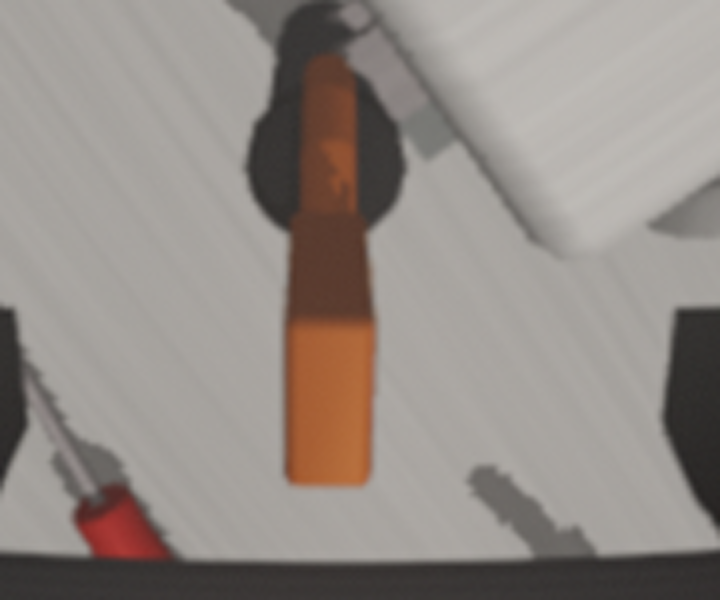

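Run:
```python
from h import *
c=robot.camera("wrist")
for z in (226,220):
    p=onz(c,312.5,270.7,z,True); print(p, rel(p),rel([*p[:2],188]))
q=[onz(c,230+a/4,170+b/4,226,True) for a,b in((330,322),(330,486),(286,400),(373,400))]
print(np.linalg.norm(q[0]-q[1]),np.linalg.norm(q[2]-q[3]))
```

```text
[517.24658449 220.94120015 226.        ] [ -2.49915332  -1.89968957 -32.92982894] [-3.33628348 -2.57729894  5.0549056 ]
[515.47538657 218.15136399 220.        ] [ -5.93490609  -1.96763255 -27.00434884] [-6.63985781 -2.53825097  4.98279605]
24.738678123883016 11.357719202617163
```

Call:
apply_moves --plan '[{"fingers": 0.088,"dp": [-0.003,-0.0024,0.007],"spin": 0},{"fingers": 0.088,"dp": [0,0,0],"spin": 0},{"fingers": 0.04,"dp": [0,0,0],"spin": 0},{"fingers": 0.04,"dp": [0,0,0],"spin": 0}]'

```text
time: 5.45
position: [517.4, 221.1, 185.9]
eef_rot: [2.757, 1.495, 0.044]
force: [0.6, -0.1, 0.3]
gripper_width: 69.7
```

Run:
```python
from h import *
pose()
c=robot.camera("wrist"); im=c["image"][:,:,::-1]; cv2.imwrite("pics/w6c.png",cv2.resize(im[170:320,230:410],None,fx=4,fy=4,interpolation=cv2.INTER_CUBIC))
```

```text
t 5.45 pos [517.4 221.1 185.9] yang -33.1 tilt [ 0.027  0.009 -1.   ] F [ 0.6 -0.1  0.3] w 69.7 q [ 0.36  0.05  1.9  -0.    1.16  0.94]
```

View pics/w6c.png

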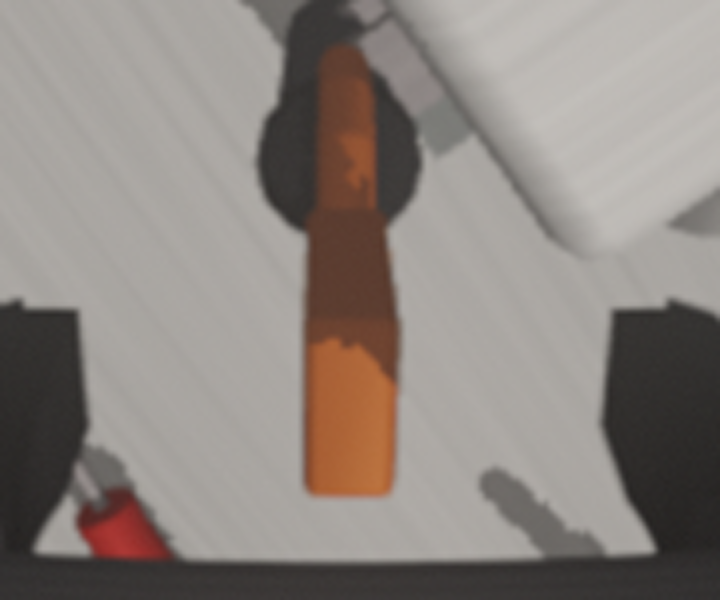

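Now it's centred, so I close.

Call:
apply_moves --plan '[{"fingers": 0.02,"dp": [0,0,0],"spin": 0},{"fingers": 0.02,"dp": [0,0,0],"spin": 0},{"fingers": 0.0,"dp": [0,0,0],"spin": 0},{"fingers": 0.0,"dp": [0,0,0],"spin": 0},{"fingers": 0.0,"dp": [0,0,0],"spin": 0},{"fingers": 0.0,"dp": [0,0,0],"spin": 0},{"fingers": 0.0,"dp": [0,0,0],"spin": 0},{"fingers": 0.0,"dp": [0,0,0],"spin": 0}]'

```text
time: 6.5
position: [517.5, 221.4, 186.2]
eef_rot: [2.757, 1.495, 0.045]
force: [0.0, 0.6, 0.4]
gripper_width: 11.9
```

Run:
```python
from h import *
pose()
```

```text
t 6.5 pos [517.5 221.4 186.2] yang -33.1 tilt [ 0.027  0.009 -1.   ] F [0.  0.6 0.4] w 11.9 q [ 0.36  0.05  1.9  -0.    1.16  0.94]
```

Call:
apply_moves --plan '[{"fingers": 0.0,"dp": [0.0004,0.0004,-0.02],"spin": 0},{"fingers": 0.0,"dp": [0.0006,0.0005,-0.03],"spin": 0},{"fingers": 0.0,"dp": [0.0006,0.0005,-0.03],"spin": 0},{"fingers": 0.0,"dp": [0.0006,0.0005,-0.03],"spin": 0}]'

```text
time: 7.0
position: [515.8, 220.3, 299.5]
eef_rot: [2.758, 1.495, 0.037]
force: [0.8, -0.0, -1.7]
gripper_width: 11.5
```

Run:
```python
from h import *
pose()
s=robot.camera("scene"); cv2.imwrite("pics/s7.png",cv2.resize(s["image"][130:330,270:510,::-1],None,fx=3,fy=3))
```

```text
t 7.0 pos [515.8 220.3 299.5] yang -33.1 tilt [ 0.023  0.007 -1.   ] F [ 0.8 -0.  -1.7] w 11.5 q [ 0.36 -0.01  1.75 -0.    1.38  0.94]
```

View pics/s7.png

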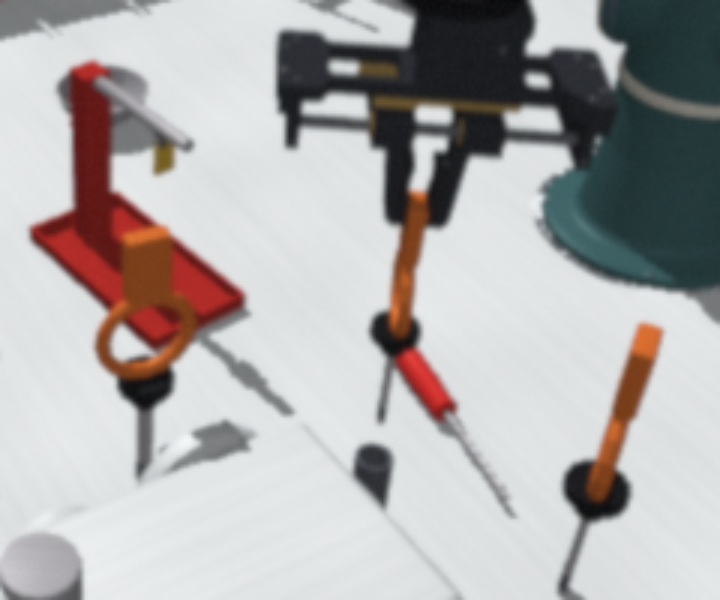

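Call:
apply_moves --plan '[{"fingers": 0.0,"dp": [-0.03,0.0155,0],"spin": 0},{"fingers": 0.0,"dp": [-0.045,0.0235,0],"spin": 0},{"fingers": 0.0,"dp": [-0.045,0.0235,0],"spin": 0},{"fingers": 0.0,"dp": [-0.045,0.0235,0],"spin": 0},{"fingers": 0.0,"dp": [-0.03,0.0155,0],"spin": 0},{"fingers": 0.0,"dp": [-0.015,0.008,0],"spin": 0},{"fingers": 0.0,"dp": [0,0,0],"spin": 8},{"fingers": 0.0,"dp": [0,0,0],"spin": 8},{"fingers": 0.0,"dp": [0,0,0],"spin": 8},{"fingers": 0.0,"dp": [0,0,0],"spin": 8},{"fingers": 0.0,"dp": [0,0,0],"spin": 8},{"fingers": 0.0,"dp": [0,0,0],"spin": 8},{"fingers": 0.0,"dp": [0,0,0],"spin": 0},{"fingers": 0.0,"dp": [0,0,0],"spin": 0}]'

```text
time: 8.8
position: [496.1, -23.1, 311.0]
eef_rot: [-3.129, -0.207, -0.072]
force: [0.3, 0.1, -0.9]
gripper_width: 11.7
```

Run:
```python
from h import *
pose()
c=robot.camera("wrist"); cv2.imwrite("pics/w8.png",c["image"][:,:,::-1])
for p in ([498.5,-91,190],[517.5,-224,190]): print(np.round(proj(c,p,True),1))
s=robot.camera("scene"); cv2.imwrite("pics/s8.png",cv2.resize(s["image"][70:270,240:480,::-1],None,fx=3,fy=3))
```

```text
t 8.8 pos [496.1 -23.1 311. ] yang -82.4 tilt [ 0.046  0.008 -0.999] F [ 0.3  0.1 -0.9] w 11.7 q [-0.11 -0.16  1.87  0.01  1.39  1.33]
[382.8 201.2]
[495.9 200.4]
```

View pics/w8.png

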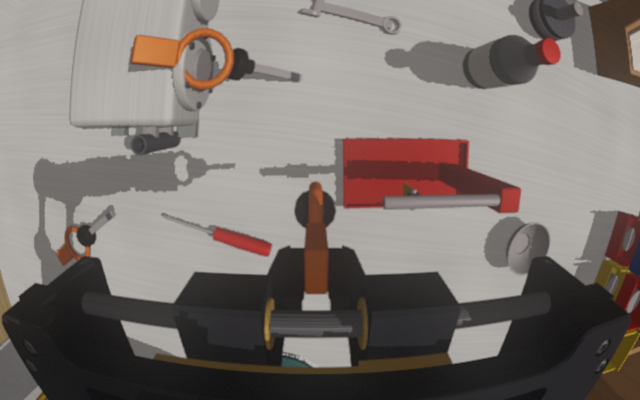

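View pics/s8.png

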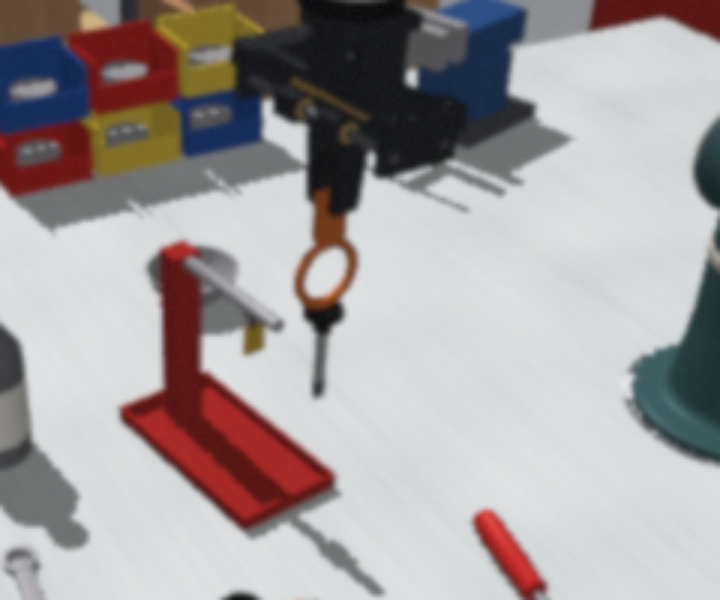

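Run:
```python
from h import *
c=robot.camera("wrist")
im=c["image"][:,:,::-1]; cv2.imwrite("pics/w9c.png",cv2.resize(im[150:230,290:530],None,fx=3.3,fy=3.3,interpolation=cv2.INTER_CUBIC))
s=robot.camera("scene");t=robot.camera("top")
cv2.imwrite("pics/t9c.png",cv2.resize(t["image"][160:260,280:400,::-1],None,fx=6,fy=6,interpolation=cv2.INTER_CUBIC))
```

```text
(no output)
```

View pics/w9c.png

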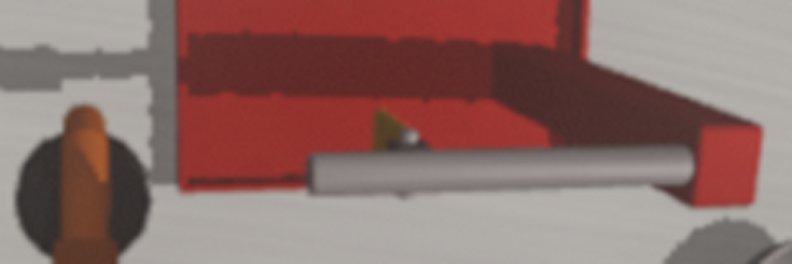

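View pics/t9c.png

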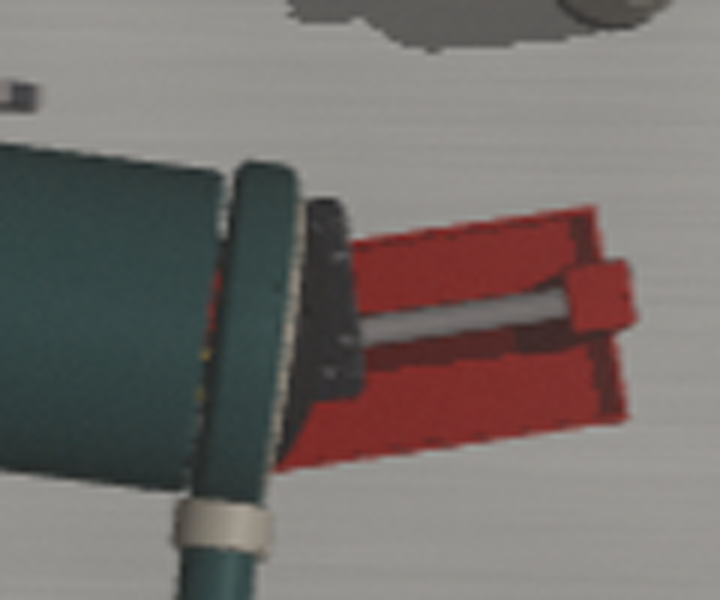

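Run:
```python
from h import *
pose()
c=robot.camera("wrist")
a=onz(c,383.9,202.7,190,True);b=onz(c,500,200,190,True)
print(a,b,np.linalg.norm(a-b),np.degrees(np.arctan2(*(a-b)[[1,0]])))
st=robot.state();M=R.from_rotvec(st["eef_rot"]).as_matrix()
eye=st["position"]+31*M[:,2]; print('eye pred',eye,'tip',eye+118*M[:,2], 'ringbottom px',proj(c,eye+26*M[:,2],True),'disc px',proj(c,eye+32*M[:,2],True))
s=robot.camera("scene")
print('scene eye pred',proj(s,eye),'tip',proj(s,eye+118*M[:,2]),'pegtip',proj(s,a),'root',proj(s,b))
```

```text
t 9.05 pos [496.1 -23.  310.7] yang -82.5 tilt [ 0.045  0.008 -0.999] F [-0.1  0.5 -0.9] w 11.2 q [-0.11 -0.16  1.87  0.01  1.39  1.33]
[497.02915424 -92.30012384 190.        ] [ 518.353266   -229.45140238  190.        ] 138.79910283245792 98.83751882643179
eye pred [497.47441249 -22.74944296 279.69214585] tip [502.80821944 -21.75428297 161.81695695] ringbottom px (np.float64(315.4732185254524), np.float64(210.36633460376387)) disc px (np.float64(315.47683305687144), np.float64(207.95138191696276))
scene eye pred (np.float64(348.11494713965413), np.float64(159.99248027514687)) tip (np.float64(344.15105946374536), np.float64(201.33975185513597)) pegtip (np.float64(332.80267494452534), np.float64(177.48886435951397)) root (np.float64(302.3321825867721), np.float64(155.35528577073734))
```

Run:
```python
from h import *
print(rel([490.8,-50,217]))
```

```text
[-13.00921846  26.28902823  93.09823121]
```

Call:
apply_moves --plan '[{"fingers": 0.0,"dp": [-0.0043,0.0088,0.025],"spin": 0},{"fingers": 0.0,"dp": [-0.0043,0.0088,0.025],"spin": 0},{"fingers": 0.0,"dp": [-0.0043,0.0088,0.025],"spin": 0},{"fingers": 0.0,"dp": [0,0,0],"spin": 0},{"fingers": 0.0,"dp": [0,0,0],"spin": 0}]'

```text
time: 9.78
position: [491.4, -50.6, 235.1]
eef_rot: [-3.129, -0.206, -0.077]
force: [-0.5, -0.7, -0.6]
gripper_width: 11.7
```

Run:
```python
from h import *
pose(); print(rel([490.8,-50,217]))
```

```text
t 9.78 pos [491.4 -50.6 235.1] yang -82.5 tilt [ 0.048  0.009 -0.999] F [-0.5 -0.7 -0.6] w 11.7 q [-0.17 -0.13  1.98  0.02  1.24  1.27]
[-1.38771765 -0.63834371 18.05333668]
```

Call:
apply_moves --plan '[{"fingers": 0.0,"dp": [-0.0014,0,0.018],"spin": 0},{"fingers": 0.0,"dp": [0,0,0],"spin": 0},{"fingers": 0.0,"dp": [0,0,0],"spin": 0}]'

```text
time: 10.15
position: [492.3, -50.2, 218.1]
eef_rot: [-3.129, -0.208, -0.082]
force: [-0.6, -1.0, -1.4]
gripper_width: 11.9
```

Run:
```python
from h import *
pose()
s=robot.camera("scene"); cv2.imwrite("pics/s10.png",cv2.resize(s["image"][110:240,270:390,::-1],None,fx=4.6,fy=4.6,interpolation=cv2.INTER_CUBIC))
c=robot.camera("wrist"); cv2.imwrite("pics/w10.png",cv2.resize(c["image"][150:300,280:530,::-1],None,fx=3,fy=3,interpolation=cv2.INTER_CUBIC))
st=robot.state();M=R.from_rotvec(st["eef_rot"]).as_matrix()
eye=st["position"]+31*M[:,2];print(eye, proj(s,eye),proj(s,[498,-92,190]),proj(s,[498+.144*135,-92-.9895*135,190]),proj(s,eye+118*M[:,2]))
print(proj(c,[498,-92,190],True),proj(c,[498+.144*135,-92-.9895*135,190],True))
```

```text
t 10.15 pos [492.3 -50.2 218.1] yang -82.4 tilt [ 0.052  0.008 -0.999] F [-0.6 -1.  -1.4] w 11.9 q [-0.16 -0.12  2.01  0.02  1.21  1.27]
[493.70737283 -49.89970864 187.0031316 ] (np.float64(342.0880436366669), np.float64(186.4020214562692)) (np.float64(332.5296618800612), np.float64(177.63855686874234)) (np.float64(303.22866768222826), np.float64(155.90782877028488)) (np.float64(338.48625969866436), np.float64(223.58350882773806))
(np.float64(375.22117190044696), np.float64(225.13322825170314)) (np.float64(528.3963559553972), np.float64(220.09877719871622))
```

View pics/s10.png

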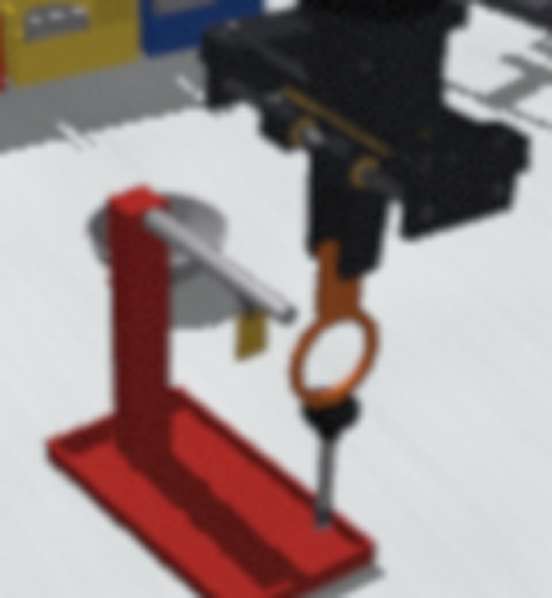

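View pics/w10.png

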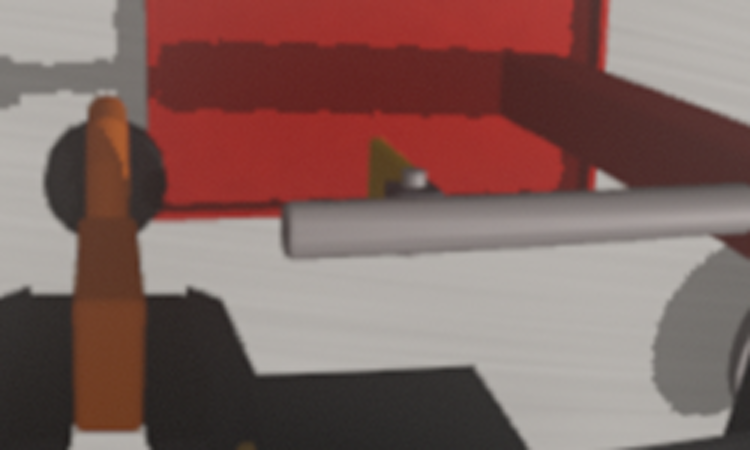

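Run:
```python
from h import *
print(rel([489.9,-50.2,217.5]),rel([495.6,-91,217.5]),rel([509.4,-186.2,217.5]))
```

```text
[-2.21717414 -0.24923794  0.34600737] [-1.95400547 40.94613382  0.30031014] [ -0.84499717 137.13471714   0.21944952]
```

Call:
apply_moves --plan '[{"fingers": 0.0,"dp": [-0.002,0.01,0],"spin": 0},{"fingers": 0.0,"dp": [0,0.015,0],"spin": 0},{"fingers": 0.0,"dp": [0,0.015,0],"spin": 0},{"fingers": 0.0,"dp": [0,0.01,0],"spin": 0},{"fingers": 0.0,"dp": [0,0,0],"spin": 0}]'

```text
time: 10.88
position: [497.7, -104.7, 218.7]
eef_rot: [-3.13, -0.206, -0.084]
force: [-0.3, -0.1, -0.0]
gripper_width: 11.8
```

Run:
```python
from h import *
pose()
s=robot.camera("scene"); cv2.imwrite("pics/s11.png",cv2.resize(s["image"][110:240,270:390,::-1],None,fx=4.6,fy=4.6,interpolation=cv2.INTER_CUBIC))
st=robot.state();M=R.from_rotvec(st["eef_rot"]).as_matrix()
eye=st["position"]+31*M[:,2];u=np.array([-.144,.9895,0]);d=eye-[497.3,-92,190];print(eye,d@u,d@[.9895,.144,0])
print(rel([509.4,-186.2,217.5]))
```

```text
t 10.88 pos [ 497.7 -104.7  218.7] yang -82.5 tilt [ 0.053  0.007 -0.999] F [-0.3 -0.1 -0. ] w 11.8 q [-0.27 -0.09  1.98  0.02  1.21  1.16]
[ 499.25326773 -104.08855673  187.6995938 ] -12.242897437408281 0.19200624924511628
[ 0.86454648 82.72280669  1.1755249 ]
```

View pics/s11.png

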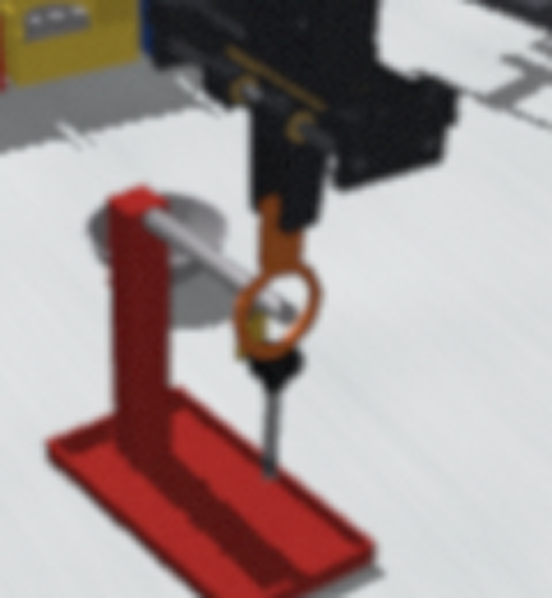

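The peg passes through the eye, with no contact force. I keep sliding inward past the flap.

Call:
apply_moves --plan '[{"fingers": 0.0,"dp": [0,0.01,0.001],"spin": 0},{"fingers": 0.0,"dp": [0,0.01,0],"spin": 0},{"fingers": 0.0,"dp": [0,0.01,0],"spin": 0},{"fingers": 0.0,"dp": [0,0.01,0],"spin": 0},{"fingers": 0.0,"dp": [0,0,0],"spin": 0}]'

```text
time: 11.55
position: [503.3, -146.2, 217.4]
eef_rot: [-3.129, -0.208, -0.084]
force: [0.0, 0.0, -0.6]
gripper_width: 11.8
```

```bash
cat > chk.py <<'E'
from h import *
import sys
pose()
s=robot.camera("scene"); cv2.imwrite(f"pics/{sys.argv[1]}.png",cv2.resize(s["image"][110:240,270:390,::-1],None,fx=4.6,fy=4.6,interpolation=cv2.INTER_CUBIC))
st=robot.state();M=R.from_rotvec(st["eef_rot"]).as_matrix()
eye=st["position"]+31*M[:,2];u=np.array([-.144,.9895,0]);d=eye-[497.3,-92,190];print(eye,d@u,d@[.9895,.144,0])
print(rel([509.4,-186.2,217.5]))
E
python3 chk.py s12
```

```text
t 11.55 pos [ 503.3 -146.2  217.4] yang -82.4 tilt [ 0.053  0.008 -0.999] F [ 0.   0.  -0.6] w 11.8 q [-0.35 -0.06  1.95  0.03  1.2   1.08]
[ 504.83522804 -145.66834731  186.34203798] -54.18990250428673 -0.2721338707598494
[ 0.82380157 40.75053242 -0.19593031]
```

View pics/s12.png

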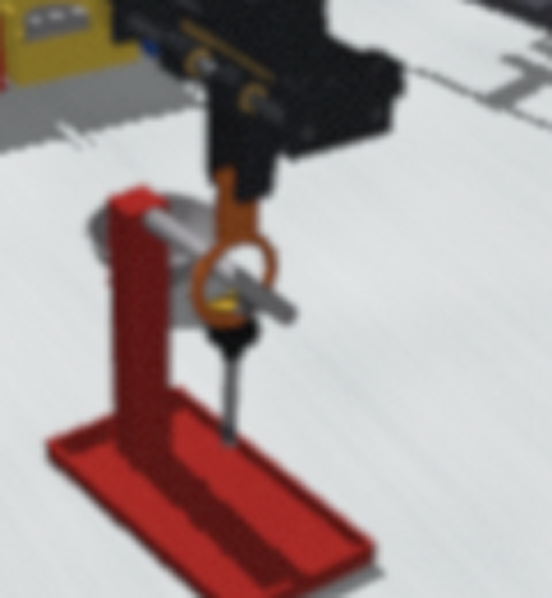

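The flap is lifted and lying over the ring's lower bar (yellow at about (225,303) in the crop). Carrying on.

Call:
apply_moves --plan '[{"fingers": 0.0,"dp": [0.0003,0.01,0],"spin": 0},{"fingers": 0.0,"dp": [0.0003,0.01,0],"spin": 0},{"fingers": 0.0,"dp": [0,0.01,0],"spin": 0},{"fingers": 0.0,"dp": [0,0.01,0],"spin": 0},{"fingers": 0.0,"dp": [0,0,0],"spin": 0},{"fingers": 0.0,"dp": [0,0,0],"spin": 0}]'

```text
time: 12.35
position: [509.5, -188.4, 217.3]
eef_rot: [-3.129, -0.208, -0.083]
force: [-0.1, 0.9, -0.6]
gripper_width: 11.9
```

```bash
python3 chk.py s13
```

```text
t 12.35 pos [ 509.5 -188.4  217.3] yang -82.4 tilt [ 0.053  0.008 -0.999] F [-0.1  0.9 -0.6] w 11.9 q [-0.42 -0.02  1.91  0.03  1.2   1.01]
[ 511.12854102 -188.10626855  186.36788285] -97.08846263603219 -0.15596132858877607
[ 0.20031386 -2.14146684 -0.1641529 ]
```

View pics/s13.png

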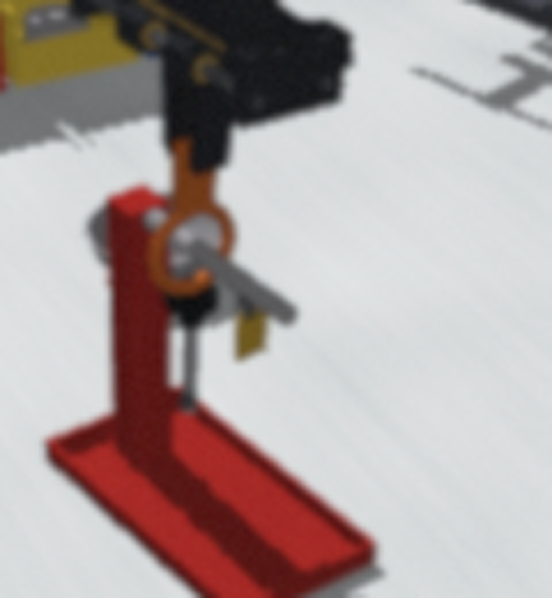

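The flap has dropped shut, hanging at (250,335), and the eye is inboard of it. Now I lower it onto the peg gently.

Call:
apply_moves --plan '[{"fingers": 0.0,"dp": [-0.0002,0,0.005],"spin": 0},{"fingers": 0.0,"dp": [-0.0002,0,0.004],"spin": 0},{"fingers": 0.0,"dp": [0,0,0],"spin": 0}]'

```text
time: 12.78
position: [509.3, -187.5, 207.4]
eef_rot: [-3.129, -0.21, -0.083]
force: [-0.8, 0.4, -1.2]
gripper_width: 11.9
```

```bash
python3 chk.py s14
```

```text
t 12.78 pos [ 509.3 -187.5  207.4] yang -82.3 tilt [ 0.052  0.008 -0.999] F [-0.8  0.4 -1.2] w 11.9 q [-0.42 -0.02  1.93  0.03  1.19  1.01]
[ 511.07873669 -187.32932047  176.69101449] -96.31250068700874 -0.09336219743641126
[ 0.6597176  -1.38573285 -9.83027476]
```

Call:
apply_moves --plan '[{"fingers": 0.0,"dp": [0,0,0.001],"spin": 0},{"fingers": 0.0,"dp": [0,0,0],"spin": 0}]'

```text
time: 13.08
position: [509.7, -187.5, 206.9]
eef_rot: [-3.129, -0.21, -0.084]
force: [0.3, 0.2, -1.5]
gripper_width: 11.7
```

```bash
python3 chk.py s14
python3 - <<'E'
from h import *
c=robot.camera("wrist"); cv2.imwrite("pics/w14.png",c["image"][:,:,::-1])
E
```

```text
t 13.07 pos [ 509.7 -187.5  206.9] yang -82.3 tilt [ 0.053  0.008 -0.999] F [ 0.3  0.2 -1.5] w 11.7 q [-0.42 -0.02  1.93  0.03  1.18  1.01]
[ 511.37708937 -187.29181429  175.9587514 ] -96.31835111172865 0.20725867422134747
[  0.42006376  -1.37923655 -10.5776085 ]
```

View pics/s14.png

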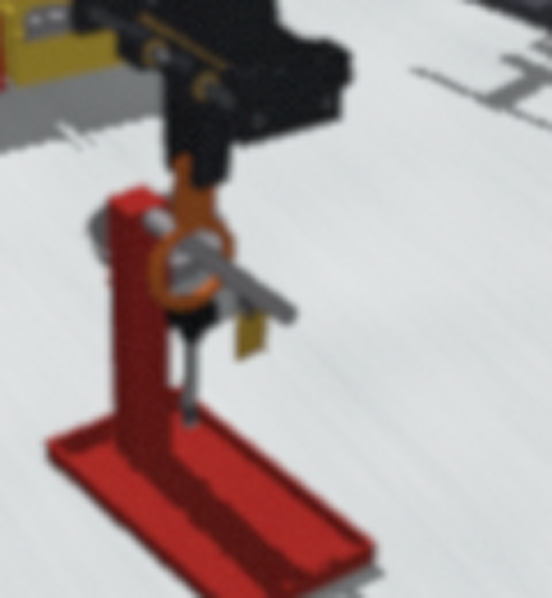

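View pics/w14.png

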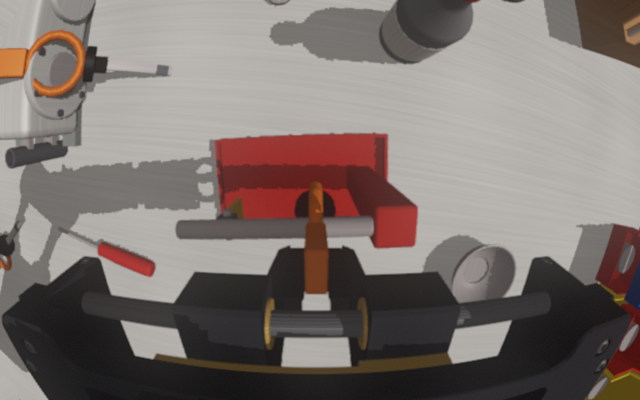

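Call:
apply_moves --plan '[{"fingers": 0.0,"dp": [0,0,0.001],"spin": 0},{"fingers": 0.0,"dp": [0,0,0],"spin": 0}]'

```text
time: 13.42
position: [510.0, -187.7, 206.7]
eef_rot: [-3.129, -0.21, -0.085]
force: [-1.2, -0.2, -0.3]
gripper_width: 11.4
```

Call:
apply_moves --plan '[{"fingers": 0.0,"dp": [0,0,0.001],"spin": 0},{"fingers": 0.0,"dp": [0,0,0],"spin": 0}]'

```text
time: 13.68
position: [510.3, -187.8, 206.5]
eef_rot: [-3.13, -0.21, -0.087]
force: [-0.9, 0.6, 0.6]
gripper_width: 11.3
```

Contact: z stalls and the force is rising. Opening gently.

Call:
apply_moves --plan '[{"fingers": 0.015,"dp": [0,0,0],"spin": 0},{"fingers": 0.018,"dp": [0,0,0],"spin": 0},{"fingers": 0.024,"dp": [0,0,0],"spin": 0},{"fingers": 0.034,"dp": [0,0,0],"spin": 0},{"fingers": 0.044,"dp": [0,0,0],"spin": 0},{"fingers": 0.044,"dp": [0,0,0],"spin": 0},{"fingers": 0.044,"dp": [0,0,0],"spin": 0}]'

```text
time: 14.55
position: [510.2, -187.7, 205.4]
eef_rot: [-3.129, -0.21, -0.086]
force: [0.9, -0.0, -0.1]
gripper_width: 44.0
```

```bash
python3 chk.py s15
python3 - <<'E'
from h import *
c=robot.camera("wrist"); cv2.imwrite("pics/w15.png",c["image"][:,:,::-1])
E
```

```text
t 14.55 pos [ 510.2 -187.7  205.4] yang -82.3 tilt [ 0.054  0.008 -0.999] F [ 0.9 -0.  -0.1] w 44.0 q [-0.42 -0.01  1.93  0.03  1.18  1.01]
[ 511.909071   -187.52051043  174.46988974] -96.62125129790864 0.7007222566973792
[  0.04461534  -1.65333046 -12.09169388]
```

View pics/s15.png

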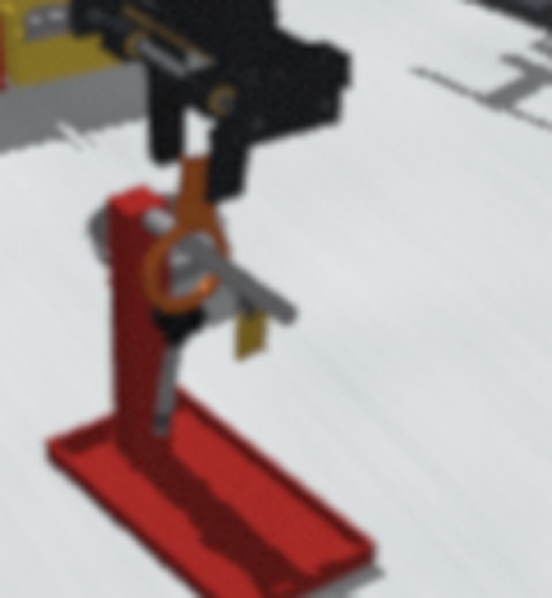

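View pics/w15.png

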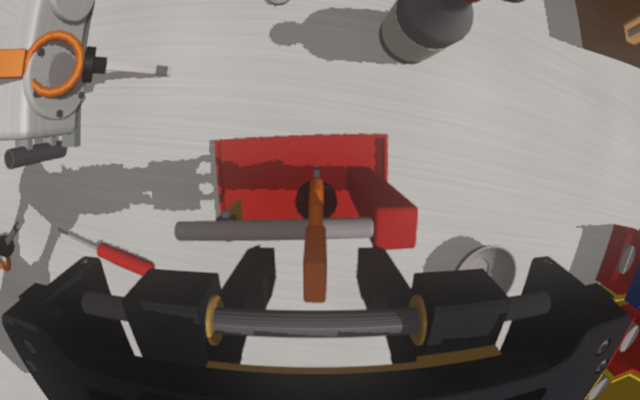

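It hangs and is swinging in its own plane. I retreat straight up and let it settle.

Call:
apply_moves --plan '[{"fingers": 0.05,"dp": [0,0,-0.015],"spin": 0},{"fingers": 0.05,"dp": [0,0,-0.025],"spin": 0},{"fingers": 0.05,"dp": [0,0,-0.03],"spin": 0},{"fingers": 0.05,"dp": [0,0,-0.03],"spin": 0},{"fingers": 0.05,"dp": [0,0,-0.03],"spin": 0},{"fingers": 0.05,"dp": [0,0,0],"spin": 0},{"fingers": 0.05,"dp": [0,0,0],"spin": 0},{"fingers": 0.05,"dp": [0,0,0],"spin": 0},{"fingers": 0.05,"dp": [0,0,0],"spin": 0},{"fingers": 0.05,"dp": [0,0,0],"spin": 0},{"fingers": 0.05,"dp": [0,0,0],"spin": 0},{"fingers": 0.05,"dp": [0,0,0],"spin": 0},{"fingers": 0.05,"dp": [0,0,0],"spin": 0},{"fingers": 0.05,"dp": [0,0,0],"spin": 0},{"fingers": 0.05,"dp": [0,0,0],"spin": 0},{"fingers": 0.05,"dp": [0,0,0],"spin": 0}]'

```text
time: 16.65
position: [501.5, -188.2, 339.6]
eef_rot: [-3.128, -0.21, -0.081]
force: [0.9, 0.4, 0.5]
gripper_width: 49.6
```

```bash
cat > mot.py <<'E'
from h import *
import sys
fr=[]
for i in range(5):
    s=robot.camera("scene")["image"].astype(int); fr.append(s[130:240,280:380])
    robot.camera("scene")
cv2.imwrite(f"pics/{sys.argv[1]}.png",cv2.resize(fr[-1].astype('uint8')[:,:,::-1],None,fx=5,fy=5,interpolation=cv2.INTER_CUBIC))
print([ (np.abs(f-fr[0]).max(2)>40).sum() for f in fr]); pose()
E
python3 mot.py s16
```

```text
[np.int64(0), np.int64(0), np.int64(0), np.int64(0), np.int64(0)]
t 17.15 pos [ 501.5 -188.1  339.6] yang -82.3 tilt [ 0.051  0.009 -0.999] F [-0.3 -0.1  1. ] w 49.8 q [-0.43 -0.09  1.76  0.03  1.43  1.01]
```

View pics/s16.png

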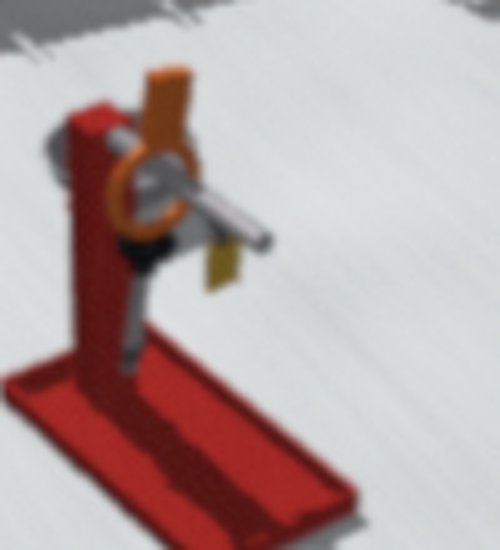

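```bash
python3 - <<'E'
from h import *
t=robot.camera("top")["image"]; s=robot.camera("scene")["image"]
t0=cv2.imread("pics/top0.png")[:,:,::-1].astype(int); s0=cv2.imread("pics/scene0.png")[:,:,::-1].astype(int)
for n,a,b,rs in(("top",t,t0,[("spanner",280,128,335,148),("bottle",372,133,400,165),("bowl",422,233,458,268),("sd",210,255,280,275),("A",253,153,275,187),("C",150,240,190,268)]),("scene",s,s0,[("spanner",240,252,270,300),("bottle",222,162,252,225),("sd",400,240,442,302)])):
    for nm,x0,y0,x1,y1 in rs: print(n,nm,(np.abs(a[y0:y1,x0:x1].astype(int)-b[y0:y1,x0:x1]).max(2)>40).sum())
E
python3 mot.py s17
```

```text
top spanner 0
top bottle 0
top bowl 299
top sd 0
top A 387
top C 850
scene spanner 0
scene bottle 0
scene sd 391
[np.int64(0), np.int64(0), np.int64(0), np.int64(0), np.int64(0)]
t 17.75 pos [ 501.5 -188.1  339.6] yang -82.3 tilt [ 0.051  0.009 -0.999] F [0.9 0.1 0.4] w 50.3 q [-0.43 -0.09  1.76  0.03  1.43  1.01]
```

Run:
```python
from h import *
t=robot.camera("top")["image"]; s=robot.camera("scene")["image"]
cv2.imwrite("pics/f.png",np.vstack([t[:280],s])[:,:,::-1][:600]); cv2.imwrite("pics/fs.png",s[:,:,::-1])
```

```text
(no output)
```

View pics/f.png

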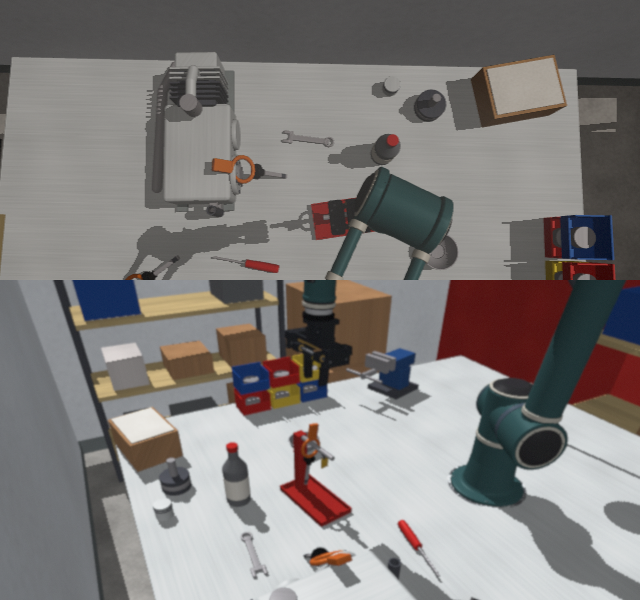

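Run:
```python
from rig import robot
print(robot.hand_in(), robot.state()["time"])
```

```text
the job is handed in; nothing more can be done
the job is handed in; nothing more can be done
```

The smallest orange dipstick is out of the filler tube and hanging by its eye on the peg, about 97 mm inward of the peg tip. The yellow flap lifted as the eye went past and dropped shut behind it. I then released the dipstick, raised the gripper well clear and handed in at about 18 s.

**Still after release:** Two 0.5 s series of frames showed no movement. The dipstick rests a few degrees off plumb in its own plane, probably held by friction on the peg.

**Bystanders:** In the top view the spanner, oil bottle and screwdriver are unchanged. The scene view agrees for the spanner and bottle. It differs around the screwdriver, where the dipstick had overlapped it at the start.

**Bowl:** The top-view comparison of the parts bowl failed because the arm partly covers it. In the wrist pictures it looked undisturbed, but I made no numerical check of its position.

**Look-alikes:** The two other dipsticks, which stood free, toppled between about 7 and 9 s. I don't think the arm hit them. One was already leaning more from picture to picture, their positions were away from the planned path, and no reading showed more than about 2 N. I can't rule it out completely. Both are still on the bench or engine.

**Tool tilt:** The tool drifted to about 3° of tilt during the run, and there was no command to correct it. The scene and top cameras also disagreed by up to about 9 mm in places, so I relied on close wrist views.

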